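Register an adapter block in the datum corner

TASK

Lower the lift pin of the alignment nest: push its sprung knob down and, while it is down, turn it clockwise (seen from above) as far as it goes. Then lay the thick black adapter block (not the thin one) flat on the nest plate in the corner between the two low steel stops, its long side along the long stop, and press it squarely against both stops at once. The job ends holding: finish with the gripper still on the block, pushing it against both stops; the other things on the bench stay where they are.

Things in the scene. Friction and masses are not known exactly. Their poses are not given: they have to be found in the camera images.
- nest: Fixed alignment nest: aluminium plate 130 mm (its x) by 240 mm (its y), top 16 mm above the worktop. Origin: centre of its underside, at worktop height; turned about vertical only. In its frame (mm): knob at (0, -70); contact face of the long stop at x = 40 (+x side), of the short stop at y = 95 (+y side); lift pin at (17.5, 60), 10 mm thick, 10 mm proud at the start, drawn flush by the knob.
- seat (a point): The point on the top of the nest plate (16 mm above the worktop) under the centre of the seated block, at (17.5, 60) mm of the nest; the seated block's centre is 11 mm above it. Axes as the nest's: +x towards the long stop, +y towards the short stop. Friction on the plate is high (about 1): bearing down on the block takes up part of the push on the stops.
- stop_long: Long low steel stop bar fixed on the nest, 12 mm (x) by 60 mm (y), 7 mm high above the plate; its face towards the nest's -x touches the block's long side. Origin at the centre of its underside, on the plate; axes as the nest's.
- stop_short: Short low steel stop bar fixed on the nest, 38 mm (x) by 12 mm (y), 7 mm high above the plate; its face towards the nest's -y touches the block's short side. Origin at the centre of its underside, on the plate; axes as the nest's.
- knob_grip (a point): Centre of the knob's upright black grip bar, 40 mm long (this point's x), 11 mm thick (its y), 22 mm high; 49 mm above the worktop when the knob is up, top at 60 mm. Under it a round skirt 40 mm across, top at 38 mm, and a fixed steel collar 54 mm across, top at 26 mm. At the start the bar lies along the nest's x.
- knob_press (a joint): How far the knob is pushed down: 0 up, 0.006 m fully down. Spring: 3.6 N at the top, 7.2 N fully down. A key inside bars the turn until the knob is 5 mm down: push it fully down first, do not force it round. Let go after the turn, it pops up and stays turned.
- knob_turn (a joint): Knob angle, 0 at the start, growing clockwise seen from above to the end of its travel at 1.4 rad. It turns lightly (about 0.03 N m).
- block_center (a point): Centre of the loose black adapter block with a plain pale label, 44 mm (its x) by 70 mm (its y) by 22 mm high, about 80 g, lying flat on the worktop; this point is half-way up. The same either way round.
- thin_block: Bystander: thin small black block, 40 x 55 x 10 mm. Origin at the centre of its underside.
- tape: Bystander: roll of tape lying flat, 68 mm across, 13 mm high. Origin at the centre of its underside.
- petri: Bystander: clear petri dish, 59 mm across, 16 mm high. Origin at the centre of its underside.
- beaker: Bystander: clear beaker, 53 mm across, 70 mm high, behind the block. Origin at the centre of its underside.
- cup: Bystander: clear weighing cup, 46 mm across, 42 mm high. Origin at the centre of its underside.
- block: The same thick black block; origin at the centre of its underside.

How it is judged:
By the outcome, as a careful person would: the job done as asked, in the order asked, and still so for the second after the job is handed in, while the arm keeps its last pose, push and grip.
It also fails if it takes over 72 s, if anything falls off the work surface, if the arm or the gripper's body presses on something with over 40 N, if the wrist force passes 120 N, or if a joint passes its speed limit or range.

ROBOT

A 6-joint arm with a two-finger parallel gripper is mounted at the origin on the work surface; the furniture and walls round the work are solid. World frame = base frame: x ahead of the robot, y to its left, z up, the work surface at z = 0. Lengths are in m, angles in rad, forces in N, time in s.
With the tool pointing down it reaches from about 0.3 to 0.875 m from the base axis. Payload 6.4 kg.
Tool frame: the origin (TCP) lies midway between the tips of the shut fingers; the grasp point (between the pads) lies 19 mm behind it; x points along the fingers, y is the direction in which the jaws open and shut, and the axes are right-handed (so a half turn about x gives the same grasp; the last joint's range is limited). The gripper opens to 85 mm and grips with 20 to 120 N. Pads are 22 mm wide; open, the fingers measure 114 mm over their backs; the gripper's body (76 mm by 85 mm) begins 54 mm behind the grasp point. The pads swing forward as they close: fully open they stand 13 mm farther back than shut.
Start: joints at [-1.328, 0.181, 1.607, -0, 1.354, -0.206], TCP at [0.25, -0.518, 0.231] pointing down, gripper open.
Joint ranges: [-2.99, 2.99], [-0.89, 2.07], [0.3, 2.58], [-1.14, 4.28], [0, 2.63], [-3.12, 3.12]. Speed limits (rad/s): [2.57, 2.57, 3.01, 3.14, 3.14, 3.14].

INTERFACE

Orientations are given as a unit quaternion [w, x, y, z].
In Python, from bench import ctrl gives the robot as it stands.
- The arm moves only by the tool servo_tool, never from a script. Its argument "targets" is a list of rows, each a list of 7 numbers: the turn, a rotation vector about the tool's x, y, z in rad, then the shift along the tool's x, y, z in mm, then the opening, from -1 (shut) to 1 (fully open). A call has exactly 8 rows; each row is the pose to reach, as a shift and turn from the pose measured when the call began, along the tool's axes at that moment; what a row does not reach only later rows make up. A row lasts 1/8 s, in which the tool goes at most 62.5 mm and 10.7 degrees, less where a joint would pass 70% of its speed; a pose out of reach is approached as far as the arm can. A call with a gripper value outside its range is refused whole. The fingers move at their own pace and stop on an object; the grip force is fixed at half the most. Time passes only in rows, so rows that repeat a pose let the fingers close, or fill a call up. It gives the time, the measured TCP pose, the force and the opening at its end, in the units of the state.
- ctrl.get_obs(): the state, without advancing time (a new reading comes with each control period).
- ctrl.camera(name): name is "scene" or "side" or "wrist"; returns a dict with "pixels" (480x640x3 uint8, blue, green, red), "intrinsics" (3x3 intrinsics, pixels), "R" (3x3) and "t" (3): a world point X has camera coordinates R X + t; the wrist camera has in their place "tool_from_camera" (4x4, takes a point from camera to tool coordinates, whose origin is the TCP and whose axes are the tool frame's). Camera axes: x right, y down, z forward; pixel columns grow to the right and rows downward; lengths in m; the calibration is good to about 2 mm. A picture is of the moment at which its call begins: read the wrist's pose just before it. There is no depth.
- ctrl.hand_in(): hands the job in, once; it reports no verdict.
The state is a dict: "time_s": time; "q": joint angles; "dq": joint speeds; "joint_efforts": joint torques, N m; "eef_pos": TCP position; "eef_rot": TCP orientation; "wrist_force": force on the tool from outside, world axes, zero at the start; "torque": the same for the moment, N m; "opening": opening from 0.0 (shut) to 1.0 (fully open).
Only numpy, scipy, OpenCV 4.12 (cv2) and the standard library are available. Lean on these libraries where they do the work, as an engineer would, in place of code of your own. Each camera call takes 0.05 s, during which the arm holds its last target.

## Working session

There is one attempt and no reset: what is moved stays moved. The work goes in short steps, Python scripts to look and compute and a tool call to move; the robot and the scene stay as the last step left them, time stands still between calls to the robot, and variables do not carry over. Pictures are saved under pics/ and viewed, and the job is handed in when it is done.

Besides the shell and the picture viewer there is one more tool, called after "Emit:" in YAML: its name, and indented under it one key for each argument. servo_tool: Moves the arm, as the interface text tells. Its arguments: {"type":"object","properties":{"targets":{"type":"array","items":{"type":"array","items":{"type":"number"}}}},"required":["targets"]}

```bash
ls; mkdir -p pics; python3 - <<'E'
from bench import ctrl
import cv2
o=ctrl.get_obs(); print(o)
for n in("scene","side","wrist"):
    c=ctrl.camera(n); cv2.imwrite(f"pics/a_{n}.png",c["pixels"]); print(n,{k:v for k,v in c.items() if k!="pixels"})
E
```

```text
pics
{'time_s': 0.0, 'q': array([-1.32830178e+00,  1.81573834e-01,  1.60799066e+00,  1.99720979e-05,
        1.35377710e+00, -2.06291809e-01]), 'dq': array([ 0.00056896,  0.0017224 , -0.00030881,  0.00067725,  0.00240797,
        0.00141935]), 'joint_efforts': array([-1.17136537e-04, -4.44867933e+01, -3.51332724e+01, -2.79846890e-04,
        9.21623869e-03,  2.71312274e-06]), 'eef_pos': array([ 0.24937035, -0.51751416,  0.23037408]), 'eef_rot': array([-0.15672181, -0.68937491, -0.15795854,  0.6893835 ]), 'wrist_force': array([-0.43251378, -0.12591592, -0.06682575]), 'torque': array([-0.00083307, -0.02493631, -0.01315822]), 'opening': 0.9971214230601474}
scene {'intrinsics': array([[604.30097696,   0.        , 314.49604772],
       [  0.        , 604.30097696, 238.85436055],
       [  0.        ,   0.        ,   1.        ]]), 'R': array([[ 0.87722979, -0.48004931, -0.00453478],
       [-0.3102436 , -0.55967204, -0.76845047],
       [ 0.36635612,  0.67551452, -0.63989321]]), 't': array([-0.45669757,  0.19499266,  1.08358374])}
side {'intrinsics': array([[575.50414255,   0.        , 31
[... 158 characters left out ...]
.00452523],
       [-0.00705682, -0.63277456, -0.77430392],
       [ 0.0014839 ,  0.77431572, -0.63279773]]), 't': array([-0.49148201,  0.05319659,  1.21962783])}
wrist {'intrinsics': array([[362.77398829,   0.        , 323.36038437],
       [  0.        , 362.77398829, 237.77289892],
       [  0.        ,   0.        ,   1.        ]]), 'tool_from_camera': array([[-2.39637741e-05, -2.97716421e-01,  9.54654352e-01,
        -1.42502124e-01],
       [ 9.99999977e-01,  1.95870842e-04,  8.61858949e-05,
        -3.10512651e-04],
       [-2.12647908e-04,  9.54654332e-01,  2.97716409e-01,
        -7.62296408e-02],
       [ 0.00000000e+00,  0.00000000e+00,  0.00000000e+00,
         1.00000000e+00]])}
```

View pics/a_scene.png

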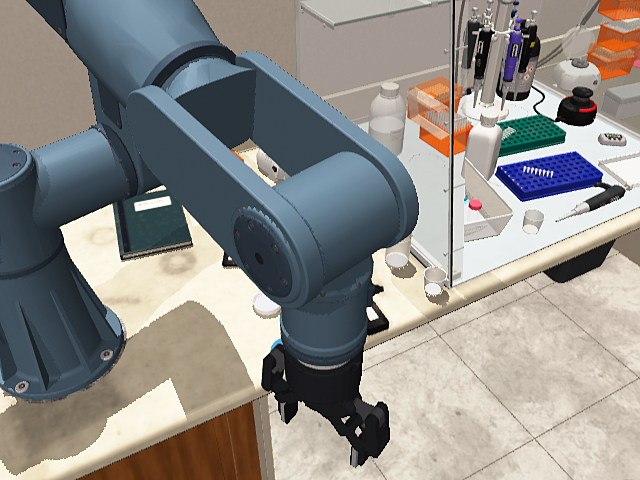

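View pics/a_side.png

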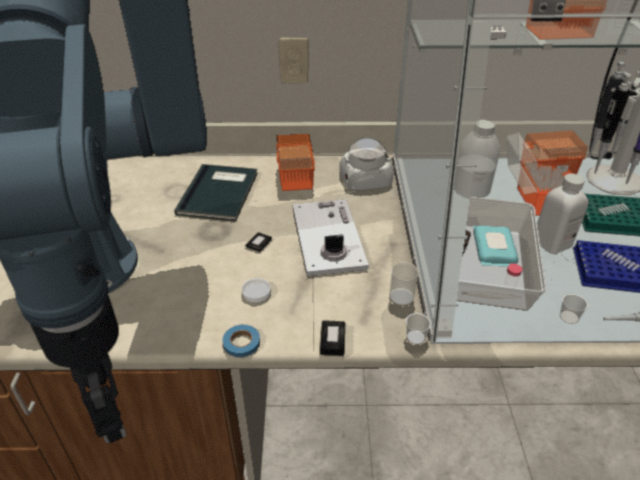

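View pics/a_wrist.png

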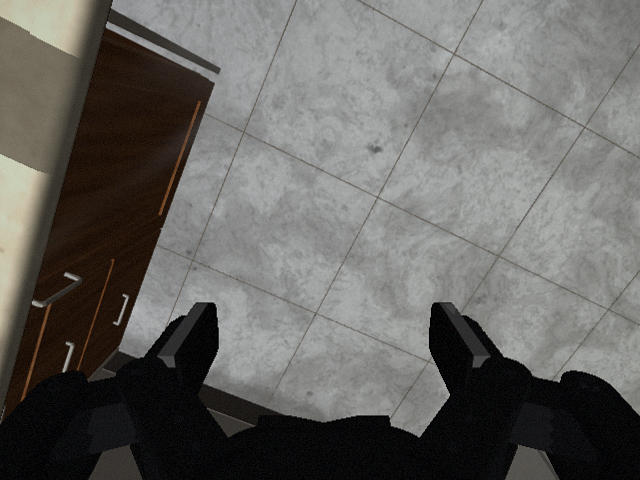

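The side view shows the nest at about (330,235) with its knob at (334,243). The thick block is at (333,337), the thin one at (259,242), the petri dish at (256,291), the tape at (241,340), the beaker at (402,285) and the cup at (417,330). Next I'll zoom in and measure.

```bash
cat > h.py <<'E'
import numpy as np, cv2
from scipy.spatial.transform import Rotation as Ro
from bench import ctrl
def rot(q): return Ro.from_quat([q[1],q[2],q[3],q[0]]).as_matrix()
def cam(n):
    o=ctrl.get_obs(); c=ctrl.camera(n); K=c["intrinsics"]
    if n=="wrist":
        T=np.eye(4);T[:3,:3]=rot(o["eef_rot"]);T[:3,3]=o["eef_pos"]
        W=T@c["tool_from_camera"]; Rw=W[:3,:3]; C=W[:3,3]
    else:
        Rw=c["R"].T; C=-Rw@c["t"]
    return c["pixels"],K,Rw,C
def onplane(uv,z,K,Rw,C):
    uv=np.atleast_2d(np.array(uv,float)); d=np.c_[uv,np.ones(len(uv))]@np.linalg.inv(K).T@Rw.T
    return C+d*((z-C[2])/d[:,2])[:,None]
def proj(X,K,Rw,C):
    p=(np.atleast_2d(X)-C)@Rw@K.T; return p[:,:2]/p[:,2:]
E
python3 - <<'E'
from h import *
im,K,Rw,C=cam("side")
cr=im[190:370,220:440]; cv2.imwrite("pics/b.png",cv2.resize(cr,None,fx=3.6,fy=3.3,interpolation=cv2.INTER_CUBIC))
for n,uv,z in [("nest",(330,237),.016),("knobtop",(334,235),.06),("block",(333,337),.022),("corners",[(293,202),(333,200),(367,266),(306,276)],.016)]:
    print(n,onplane(uv,z,K,Rw,C).round(4))
E
```

```text
nest [[0.5234 0.0738 0.016 ]]
knobtop [[0.5301 0.0258 0.06  ]]
block [[ 0.5214 -0.2206  0.022 ]]
corners [[ 0.4386  0.2078  0.016 ]
 [ 0.5341  0.2149  0.016 ]
 [ 0.5977 -0.0229  0.016 ]
 [ 0.4715 -0.052   0.016 ]]
```

View pics/b.png

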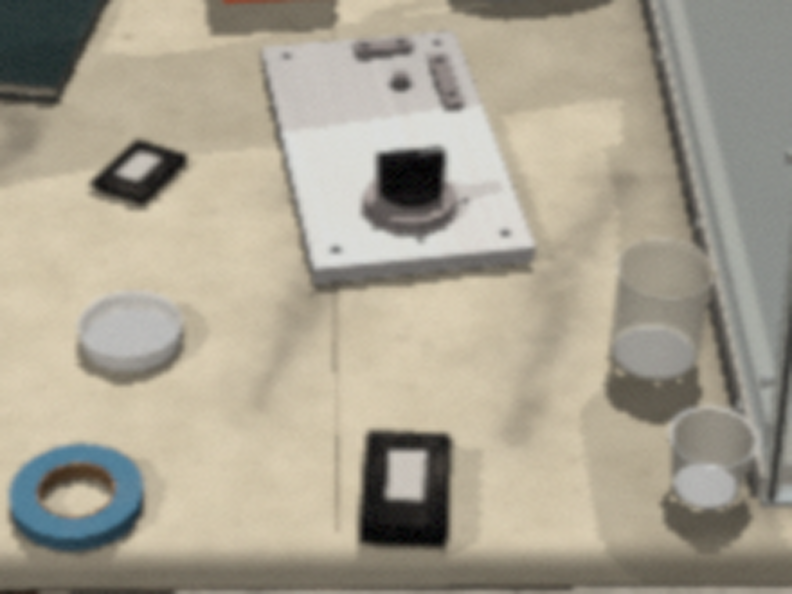

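```bash
python3 - <<'E'
from h import *
im,K,Rw,C=cam("side")
z=lambda u,v:(220+u/3.6,190+v/3.3)
P=onplane([z(265,45),z(458,34),z(533,248),z(313,270)],.016,K,Rw,C)
print(P.round(4),[np.linalg.norm(P[i]-P[(i+1)%4]).round(4) for i in range(4)], P.mean(0))
Q=np.array([[-65,120],[65,120],[65,-120],[-65,-120]])/1e3
c=P[:,:2].mean(0);H=Q.T@(P[:,:2]-c);
yaw=np.arctan2(H[0,1]-H[1,0],H[0,0]+H[1,1]);print("yaw",np.degrees(yaw))
R2=np.array([[np.cos(yaw),-np.sin(yaw)],[np.sin(yaw),np.cos(yaw)]])
print("knob",c+R2@[0,-.07],"seat",c+R2@[.0175,.06])
print("knobtop",onplane(z(411,152),.06,K,Rw,C))
print("pin top",onplane(z(400,80),.026,K,Rw,C))
B=onplane([z(367,432),z(450,434),z(446,524),z(362,520)],.022,K,Rw,C);print(B.round(4),B.mean(0))
o=ctrl.get_obs();print(rot(o["eef_rot"]).round(3))
E
```

```text
[[ 0.4402  0.2011  0.016 ]
 [ 0.568   0.2132  0.016 ]
 [ 0.6001 -0.0202  0.016 ]
 [ 0.4733 -0.0394  0.016 ]] [np.float64(0.1284), np.float64(0.2357), np.float64(0.1282), np.float64(0.2428)] [0.52038705 0.08866414 0.016     ]
yaw 7.649002082866473
knob [0.52970433 0.019287  ] seat [0.52974509 0.15045959]
knobtop [[0.53029912 0.02220772 0.06      ]]
pin top [[0.52756225 0.14436381 0.026     ]]
[[ 0.5021 -0.1813  0.022 ]
 [ 0.5447 -0.1832  0.022 ]
 [ 0.5398 -0.2481  0.022 ]
 [ 0.4987 -0.245   0.022 ]] [ 0.52132461 -0.2144051   0.022     ]
[[-0.     0.434 -0.901]
 [ 0.001 -0.901 -0.434]
 [-1.    -0.001 -0.   ]]
```

The side view puts the knob near (0.530, 0.020), the nest yaw near 7.6° and the block near (0.521, -0.214). These agree with the given sizes to a few mm. I'll move above the knob with the jaws along nest y.

Emit:
servo_tool:
  targets:
    - [-0.18,0,0,0,-40,-54,1]
    - [-0.36,0,0,0,-80,-108,1]
    - [-0.54,0,0,0,-120,-162,1]
    - [-0.72,0,0,0,-160,-216,1]
    - [-0.9,0,0,0,-200,-270,1]
    - [-1.08,0,0,0,-240,-324,1]
    - [-1.26,0,0,0,-280,-378,1]
    - [-1.44,0,0,0,-320,-432,1]

```text
time_s: 1.25
eef_pos: [0.4829, -0.0736, 0.2315]
eef_rot: [0.574, 0.413, 0.574, -0.413]
wrist_force: [0.5, -0.6, 0.0]
opening: 1.001
```

```bash
python3 - <<'E'
from h import *
o=ctrl.get_obs();R=rot(o["eef_rot"]);print(R.round(3),o["eef_pos"],o["q"],o["time_s"])
j=np.radians(97.6);Rt=np.c_[[0,0,-1],[np.cos(j),np.sin(j),0],[np.sin(j),-np.cos(j),0]]
print(Ro.from_matrix(R.T@Rt).as_rotvec(), R.T@(np.array([.53,.02,.23])-o["eef_pos"]))
E
```

```text
[[ 0.001  0.948  0.318]
 [ 0.     0.318 -0.948]
 [-1.     0.001 -0.   ]] [ 0.48293381 -0.07361431  0.23146644] [-3.95202005e-01 -1.66503952e-02  1.81875559e+00  6.02148320e-04
  1.33901933e+00 -7.19193607e-01] 1.25
[-1.37958786e+00  3.98395812e-04 -7.08748904e-04] [ 0.00153116  0.07440854 -0.07377019]
```

Emit:
servo_tool:
  targets:
    - [-0.18,0,0,0,9,-9,1]
    - [-0.36,0,0,0,18,-18,1]
    - [-0.54,0,0,0,28,-28,1]
    - [-0.72,0,0,0,38,-38,1]
    - [-0.9,0,0,0,48,-48,1]
    - [-1.08,0,0,0,58,-58,1]
    - [-1.26,0,0,0,68,-67,1]
    - [-1.38,0,0,0,74,-74,1]

```text
time_s: 2.25
eef_pos: [0.5297, 0.0206, 0.2314]
eef_rot: [0.706, -0.049, 0.705, 0.049]
wrist_force: [0.9, 1.0, 0.2]
opening: 1.0
```

```bash
python3 - <<'E'
from h import *
import pickle
r=cam("wrist");pickle.dump(r,open("w1.pkl","wb"));cv2.imwrite("pics/c_wrist.png",r[0]);o=ctrl.get_obs();print(o["eef_pos"],o["q"],o["dq"].round(3))
r=cam("scene");pickle.dump(r,open("s1.pkl","wb"));cv2.imwrite("pics/c_scene.png",r[0])
E
```

```text
[0.52984217 0.02137352 0.23140145] [-1.84399199e-01  8.00898893e-02  1.71935932e+00  1.16200796e-03
  1.34166165e+00 -1.89791307e+00] [-0.015 -0.011  0.011 -0.006  0.001  0.168]
```

View pics/c_wrist.png

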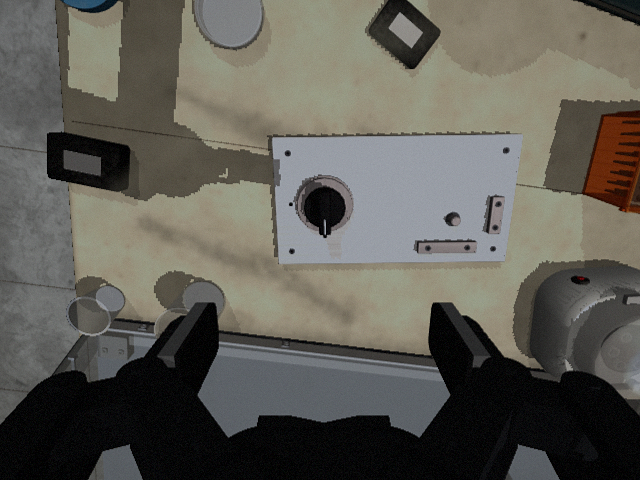

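View pics/c_scene.png

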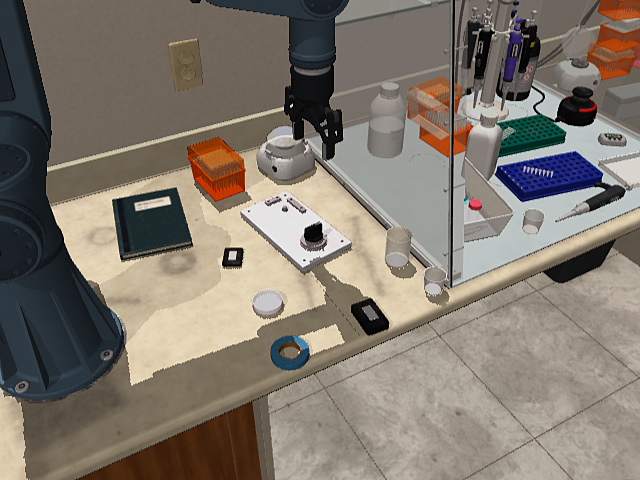

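The wrist view shows the plate with corners near (273,135), (522,134), (507,262) and (277,265). The knob is at (325,205), the pin at (453,218), the stops at (446,246) and (495,214), and the block at (88,160). I'll refine these with a contour.

```bash
cat > meas.py <<'E'
from h import *
import pickle,sys
def plate(r,out=None):
    im,K,Rw,C=r
    hsv=cv2.cvtColor(im,cv2.COLOR_BGR2HSV)
    m=((hsv[...,1]<45)&(hsv[...,2]>130)).astype(np.uint8)
    g=np.zeros_like(m); g[120:280,262:535]=m[120:280,262:535]
    g=cv2.morphologyEx(g,cv2.MORPH_OPEN,np.ones((3,3)))
    cs,_=cv2.findContours(g,0,2); c=max(cs,key=cv2.contourArea)
    W=onplane(c[:,0],.016,K,Rw,C)[:,:2]
    (cx,cy),(w,h),a=cv2.minAreaRect((W*1000).astype(np.float32))
    return cx,cy,w,h,a,g
if __name__=="__main__":
    r=pickle.load(open("w1.pkl","rb"));im,K,Rw,C=r
    x=plate(r);print(x[:5]);cv2.imwrite("pics/mask.png",x[5]*255)
    P=onplane([(273,135),(522,134),(507,262),(277,265)],.016,K,Rw,C);print(P.round(4),P.mean(0))
    b=(im.max(2)<75).astype(np.uint8)
    for nm,(u0,u1,v0,v1),z in [("block",(30,140,120,200),.022),("knob",(295,355,170,245),.06)]:
        g=np.zeros_like(b);g[v0:v1,u0:u1]=b[v0:v1,u0:u1]
        cs,_=cv2.findContours(g,0,2);c=max(cs,key=cv2.contourArea)
        print(nm,cv2.minAreaRect(c), cv2.minAreaRect((onplane(c[:,0],z,K,Rw,C)[:,:2]*1000).astype(np.float32)))
    print("pin",onplane((453,217),.026,K,Rw,C),"stops inner",onplane([(416,241),(475,241),(490,196),(486,232)],.023,K,Rw,C).round(4))
    k=im[110:290,30:540];cv2.imwrite("pics/d.png",cv2.resize(im[120:280,260:530],None,fx=2.9,fy=2.9,interpolation=cv2.INTER_CUBIC))
    cv2.imwrite("pics/e.png",cv2.resize(im[120:200,30:150],None,fx=6,fy=6,interpolation=cv2.INTER_CUBIC))
E
python3 meas.py
```

```text
(522.935302734375, 108.06016540527344, 158.02133178710938, 270.97979736328125, 8.953043937683105)
[[ 0.4704 -0.0355  0.016 ]
 [ 0.4369  0.1985  0.016 ]
 [ 0.5649  0.2217  0.016 ]
 [ 0.6017 -0.0185  0.016 ]] [0.51847889 0.09156601 0.016     ]
block ((93.25267028808594, 163.29490661621094), (102.97050476074219, 51.2089958190918), 11.84207534790039) ((520.3778076171875, -201.87962341308594), (88.48912811279297, 50.4225959777832), 86.04573822021484)
knob ((320.28857421875, 204.86935424804688), (53.951881408691406, 43.083526611328125), 43.02506637573242) ((522.2787475585938, 17.605365753173828), (48.53849411010742, 38.45350646972656), 53.718605041503906)
pin [[0.52305829 0.14934081 0.026     ]] stops inner [[0.5533 0.1194 0.023 ]
 [0.5451 0.1788 0.023 ]
 [0.498  0.1812 0.023 ]
 [0.5343 0.1873 0.023 ]]
```

View pics/d.png

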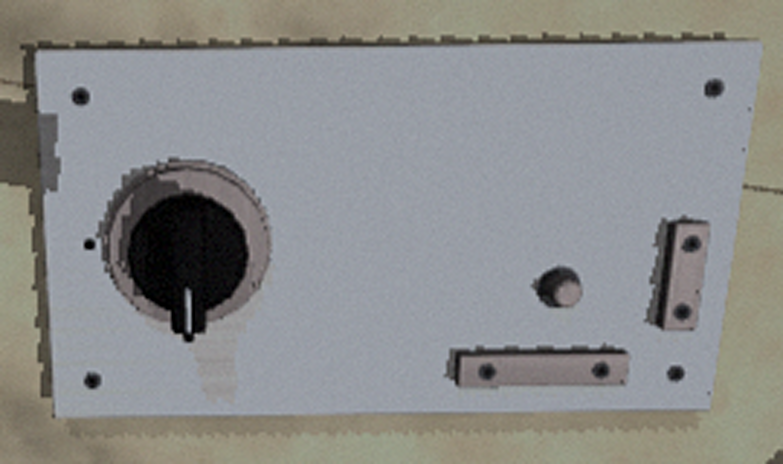

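View pics/e.png

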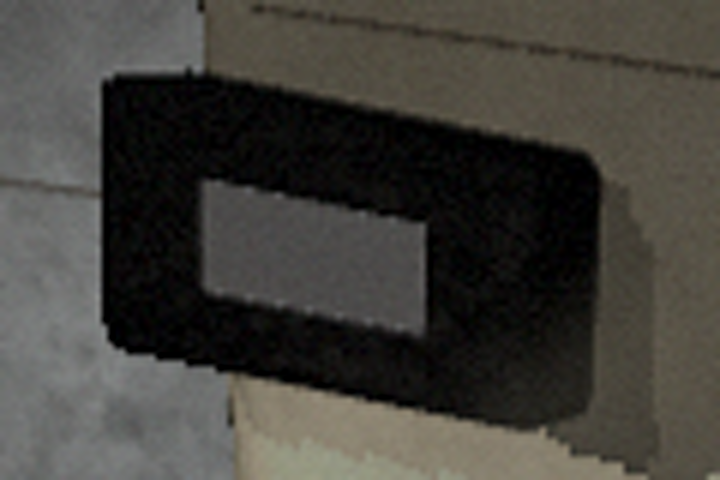

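```bash
cat > fit.py <<'E'
from h import *
def fit(Q,P):
    q0=Q.mean(0);p0=P.mean(0);H=(Q-q0).T@(P-p0)
    y=np.arctan2(H[0,1]-H[1,0],H[0,0]+H[1,1]);R=np.array([[np.cos(y),-np.sin(y)],[np.sin(y),np.cos(y)]])
    return y,R,p0-R@q0,P-(Q@R.T+p0-R@q0)
E
python3 - <<'E'
from fit import *
import pickle
r=pickle.load(open("w1.pkl","rb"));_,K,Rw,C=r
z=lambda u,v:(260+u/2.9-.3,120+v/2.9-.3)
P=onplane([z(37,50),z(760,43),z(708,410),z(55,415)],.016,K,Rw,C)
P=np.r_[P,onplane([z(567,290)],.026,K,Rw,C),onplane([z(457,353),z(628,353),z(667,222)],.023,K,Rw,C)]
# inner stop face edges: long face x=40 ; short y=95
Q=np.array([[-65,-120],[-65,120],[65,120],[65,-120],[17.5,60]])/1e3
y,R,t,res=fit(Q,P[:5,:2]);print(np.degrees(y),t,(res*1e3).round(1))
n=lambda X:((X[:,:2]-t)@R*1e3).round(1)
print(n(P[5:]))
print("knob",t+R@[0,-.07],"seat",t+R@[.0175,.06])
print("index bottom/top in nest at z .06",n(onplane([z(188,288),z(189,335)],.06,K,Rw,C)),n(onplane([z(188,288),z(189,335)],.045,K,Rw,C)))
z2=lambda u,v:(30+u/6-.4,120+v/6-.4)
B=onplane([z2(105,75),z2(430,130),z2(430,400),z2(105,345)],.022,K,Rw,C)
L=onplane([z2(200,180),z2(427,222),z2(427,336),z2(203,293)],.022,K,Rw,C)
print(L.round(4),L.mean(0));d=(L[1]-L[0]+L[2]-L[3]);print("block yaw",np.degrees(np.arctan2(-d[0],d[1])))
b=onplane([z2(105,75),z2(105,345)],.022,K,Rw,C);print(b)
o=ctrl.get_obs();T=rot(o["eef_rot"]);print(o["eef_pos"],T.round(4))
E
```

```text
8.512507963033936 [0.51799938 0.09079939] [[ 0.7  1.7]
 [ 1.5 -1.5]
 [-0.2 -1. ]
 [-1.1  1.3]
 [-1.  -0.5]]
[[39.6 24.4]
 [40.3 84.3]
 [-6.1 92.1]]
knob [0.52836115 0.02157054] seat [0.52642507 0.15272885]
index bottom/top in nest at z .06 [[  5.7 -69.7]
 [ 20.8 -69.6]] [[  9.5 -69.7]
 [ 25.3 -69.5]]
[[ 0.5107 -0.2298  0.022 ]
 [ 0.5123 -0.1948  0.022 ]
 [ 0.5305 -0.1955  0.022 ]
 [ 0.5285 -0.2307  0.022 ]] [ 0.52049937 -0.21269921  0.022     ]
block yaw -2.987195954424716
[[ 0.49649771 -0.24325752  0.022     ]
 [ 0.53912385 -0.24689895  0.022     ]]
[0.52960568 0.02078718 0.23138419] [[ 4.000e-04 -1.345e-01  9.909e-01]
 [ 6.000e-04  9.909e-01  1.345e-01]
 [-1.000e+00  5.000e-04  5.000e-04]]
```

Nest fit: centre (0.518, 0.091), yaw about 8.3°, residuals under 2 mm. The stop faces come out at x=40 and y≈92 in the nest frame, and the knob bar at y=-69.7, all close to the given values. The tool is within 1 mm of the knob, so I'll descend and grip the bar.

Emit:
servo_tool:
  targets:
    - [-0.01,0,0,45,1,-1,1]
    - [-0.01,0,0,90,1,-1,1]
    - [-0.01,0,0,135,1,-1,1]
    - [-0.01,0,0,170,1,-1,1]
    - [-0.01,0,0,189,1,-1,0]
    - [-0.01,0,0,189,1,-1,-1]
    - [-0.01,0,0,189,1,-1,-1]
    - [-0.01,0,0,189,1,-1,-1]

```text
time_s: 3.35
eef_pos: [0.5296, 0.0215, 0.0437]
eef_rot: [0.706, -0.051, 0.704, 0.051]
wrist_force: [-0.8, -0.6, 0.4]
opening: 0.143
```

```bash
python3 - <<'E'
from h import *
r=cam("wrist");cv2.imwrite("pics/f.png",r[0]);o=ctrl.get_obs();print(o["eef_pos"],o["opening"],o["wrist_force"],o["torque"])
E
```

```text
[0.5296051  0.02158576 0.04373802] 0.10881459099698604 [-0.76801749  0.64623075  3.90429776] [-0.08871289  0.09628398 -0.05288576]
```

View pics/f.png

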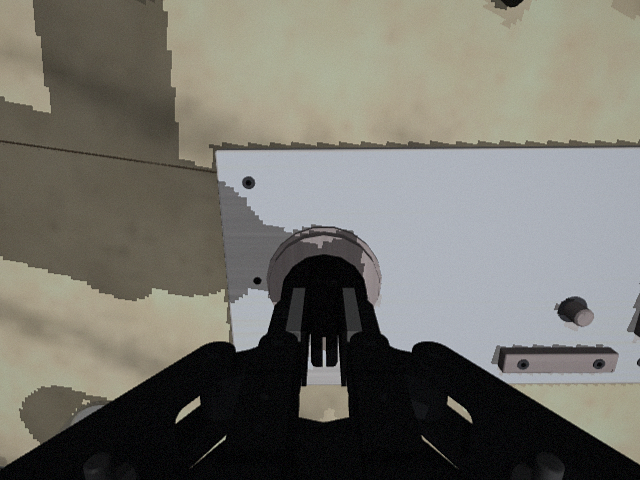

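The wrist view shows the pads on both sides of the grip bar at about (325,300). Now I'll press down.

Emit:
servo_tool:
  targets:
    - [0,0,0,1,0,0,-1]
    - [0,0,0,2,0,0,-1]
    - [0,0,0,4,0,0,-1]
    - [0,0,0,5,0,0,-1]
    - [0,0,0,6,0,0,-1]
    - [0,0,0,7,0,0,-1]
    - [0,0,0,8,0,0,-1]
    - [0,0,0,8,0,0,-1]

```text
time_s: 4.4
eef_pos: [0.5298, 0.0216, 0.0376]
eef_rot: [0.706, -0.051, 0.704, 0.051]
wrist_force: [-10.2, 1.7, 23.8]
opening: 0.107
```

```bash
python3 - <<'E'
from h import *
o=ctrl.get_obs();print(o["eef_pos"],o["opening"],o["wrist_force"],o["torque"])
r=cam("wrist");cv2.imwrite("pics/g.png",r[0])
E
```

```text
[0.52981906 0.021554   0.03764503] 0.10697310288065384 [-10.16789058   1.6508661   23.76028537] [ 0.09258555  1.81111202 -0.07439091]
```

View pics/g.png

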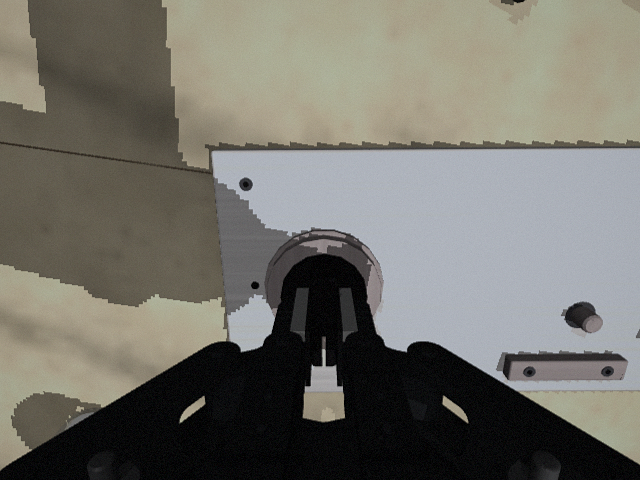

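The knob moved 6.1 mm and the force is 24 N, so it is bottomed. Now the clockwise turn while holding it down.

Emit:
servo_tool:
  targets:
    - [0.12,0,0,1.5,0,0,-1]
    - [0.3,0,0,1.5,0,0,-1]
    - [0.48,0,0,1.5,0,0,-1]
    - [0.66,0,0,1.5,0,0,-1]
    - [0.84,0,0,1.5,0,0,-1]
    - [1.02,0,0,1.5,0,0,-1]
    - [1.2,0,0,1.5,0,0,-1]
    - [1.36,0,0,1.5,0,0,-1]

```text
time_s: 5.45
eef_pos: [0.5295, 0.0212, 0.0377]
eef_rot: [0.58, 0.405, 0.579, -0.405]
wrist_force: [-10.0, -1.3, 20.7]
opening: 0.11
```

```bash
python3 - <<'E'
from h import *
o=ctrl.get_obs();T=rot(o["eef_rot"]);print(o["eef_pos"],o["opening"],o["wrist_force"],o["torque"],np.degrees(np.arctan2(T[1,1],T[0,1])),o["q"])
E
```

```text
[0.52952895 0.02116918 0.03766342] 0.11041715646671464 [-10.03269781  -1.34728472  20.71429634] [-0.3409365   1.8721587   0.04439835] 20.099911729153966 [-1.83800934e-01  3.44437265e-01  1.84844872e+00 -7.97896325e-04
  9.47189668e-01 -5.34144470e-01]
```

Emit:
servo_tool:
  targets:
    - [0.02,0,0,1.5,0,0,-1]
    - [0.04,0,0,1.5,0,0,-1]
    - [0.05,0,0,1.5,0,0,-1]
    - [0.06,0,0,1.5,0,0,-1]
    - [0.07,0,0,1.5,0,0,-1]
    - [0.08,0,0,1.5,0,0,-1]
    - [0.08,0,0,1.5,0,0,-1]
    - [0.08,0,0,1.5,0,0,-1]

```text
time_s: 6.45
eef_pos: [0.5295, 0.0211, 0.0377]
eef_rot: [0.564, 0.427, 0.563, -0.428]
wrist_force: [-9.4, 0.7, 20.1]
opening: 0.108
```

```bash
python3 - <<'E'
from h import *
o=ctrl.get_obs();T=rot(o["eef_rot"]);print(o["eef_pos"],o["opening"],o["wrist_force"],o["torque"],np.degrees(np.arctan2(T[1,1],T[0,1])),o["q"])
r=cam("side");cv2.imwrite("pics/h.png",cv2.resize(r[0][180:300,260:400],None,fx=5,fy=5,interpolation=cv2.INTER_CUBIC))
E
```

```text
[0.52951018 0.02111633 0.03768381] 0.10770510215825121 [-9.3727536   0.7022912  20.13091307] [0.12932028 1.60764338 0.78806173] 15.669401456172528 [-0.18327922  0.34470205  1.84802275 -0.0020525   0.94771629 -0.45556481]
```

View pics/h.png

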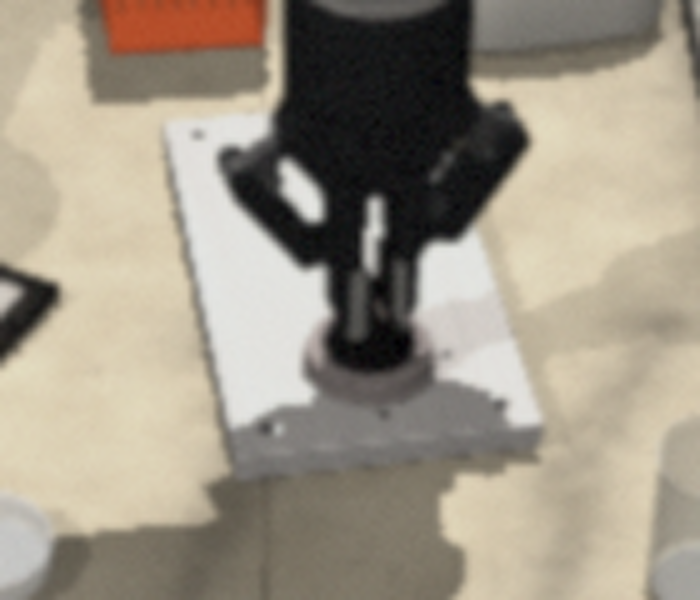

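The torque about vertical reached 0.8 N·m after about 82°, so the knob is at its end stop. I'll release, rise and look.

Emit:
servo_tool:
  targets:
    - [-0.03,0,0,0,0,0,-1]
    - [-0.03,0,0,0,0,0,0]
    - [-0.03,0,0,0,0,0,0.3]
    - [-0.03,0,0,-10,0,0,0.5]
    - [-0.03,0,0,-40,0,0,0.5]
    - [-0.03,0,0,-90,0,0,0.5]
    - [-0.03,0,0,-140,0,0,0.5]
    - [-0.03,0,0,-180,0,0,0.5]

```text
time_s: 7.5
eef_pos: [0.5298, 0.0214, 0.2205]
eef_rot: [0.571, 0.419, 0.568, -0.419]
wrist_force: [0.6, -0.1, -1.6]
opening: 0.748
```

```bash
python3 - <<'E'
from h import *
import pickle
r=cam("wrist");pickle.dump(r,open("w2.pkl","wb"));cv2.imwrite("pics/i.png",r[0]);o=ctrl.get_obs();T=rot(o["eef_rot"]);print(o["eef_pos"],o["wrist_force"],T.round(4))
r=cam("side");cv2.imwrite("pics/i2.png",cv2.resize(r[0][180:300,260:400],None,fx=5,fy=5,interpolation=cv2.INTER_CUBIC))
E
```

```text
[0.53257527 0.0210216  0.22614338] [2.11456874 0.21285701 4.49555169] [[ 0.0112  0.9542  0.2989]
 [-0.0037  0.299  -0.9542]
 [-0.9999  0.0096  0.0069]]
```

View pics/i.png

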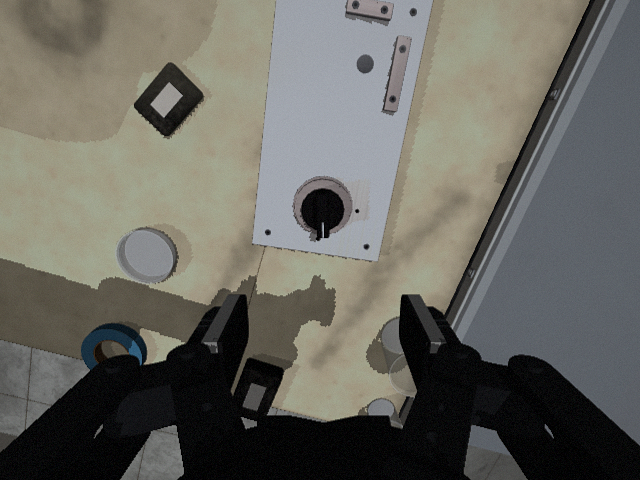

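View pics/i2.png

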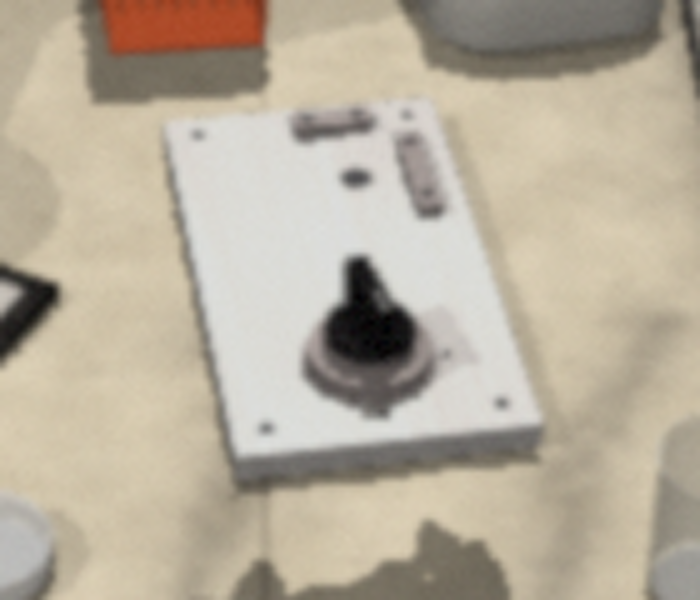

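Side and wrist views show the pin flush with the plate, the knob turned and its bar now near nest y. Next is the block.

```bash
cat > go.py <<'E'
import sys
from h import *
def go(x,y,z,jaw):
    o=ctrl.get_obs();R=rot(o["eef_rot"]);j=np.radians(jaw)
    Rt=np.c_[[0,0,-1],[np.cos(j),np.sin(j),0],[np.sin(j),-np.cos(j),0]]
    print("at",o["eef_pos"].round(4),"jaw",np.degrees(np.arctan2(R[1,1],R[0,1])).round(2),"F",o["wrist_force"].round(1),"T",o["torque"].round(2),"op",round(o["opening"],3),"t",o["time_s"])
    print("turn",Ro.from_matrix(R.T@Rt).as_rotvec().round(3),"shift",(R.T@(np.array([x,y,z])-o["eef_pos"])*1000).round(1))
if __name__=="__main__": go(*map(float,sys.argv[1:]))
E
python3 go.py .521 -.2130 .14 -3
```

```text
at [0.5325 0.021  0.2238] jaw 17.39 F [1.2 0.2 0.6] T [-0.    0.01 -0.  ] op 0.751 t 7.6
turn [ 0.356  0.005 -0.01 ] shift [ 84.5 -81.7 219.3]
```

Emit:
servo_tool:
  targets:
    - [0.05,0,0,0,-12,30,1]
    - [0.1,0,0,0,-24,65,1]
    - [0.15,0,0,5,-36,100,1]
    - [0.2,0,0,20,-48,135,1]
    - [0.25,0.002,-0.005,35,-62,170,1]
    - [0.3,0.005,-0.01,55,-74,200,1]
    - [0.356,0.005,-0.01,75,-82,219,1]
    - [0.356,0.005,-0.01,85,-82,219,1]

```text
time_s: 8.6
eef_pos: [0.5197, -0.2134, 0.1376]
eef_rot: [-0.485, -0.514, -0.487, 0.514]
wrist_force: [0.3, 0.1, 0.2]
opening: 1.004
```

```bash
python3 - <<'E'
from h import *
import pickle
r=cam("wrist");pickle.dump(r,open("w3.pkl","wb"));cv2.imwrite("pics/j.png",r[0])
E
python3 go.py .521 -.2130 .14 -3
```

```text
at [ 0.5193 -0.2121  0.1367] jaw -3.07 F [-1.   0.5 -1.4] T [-0.05  0.02  0.05] op 1.002 t 8.65
turn [-0.001 -0.002  0.003] shift [-3.3  1.7  0.8]
```

View pics/j.png

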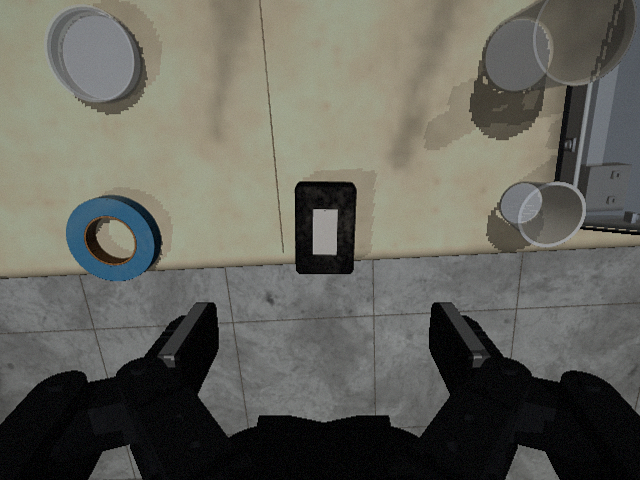

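The wrist view shows the block centred at (325,228), with its label at (325,232). The cup at (540,215) and the tape at (113,237) are well clear of the fingers.

```bash
python3 - <<'E'
from h import *
import pickle
r=pickle.load(open("w3.pkl","rb"));im,K,Rw,C=r
m=np.zeros(im.shape[:2],np.uint8);s=im[170:285,285:365];m[170:285,285:365]=(s.max(2)<60)
m=cv2.morphologyEx(m,cv2.MORPH_OPEN,np.ones((3,3)));c=max(cv2.findContours(m,0,2)[0],key=cv2.contourArea)
print(cv2.boundingRect(c))
h=im[200:262,305:345];g=np.zeros_like(m);g[200:262,305:345]=h.min(2)>100
c2=max(cv2.findContours(g,0,2)[0],key=cv2.contourArea)
W=(onplane(c2[:,0],.022,K,Rw,C)[:,:2]*1e3).astype(np.float32);print("label",cv2.minAreaRect(W))
W=(onplane(c[:,0],.022,K,Rw,C)[:,:2]*1e3).astype(np.float32);print("all",cv2.minAreaRect(W))
E
```

```text
(295, 182, 62, 92)
label ((520.67333984375, -212.785888671875), (34.80576705932617, 17.618545532226562), 86.36624908447266)
all ((520.5657348632812, -210.76162719726562), (70.36697387695312, 44.358375549316406), 86.13746643066406)
```

```bash
python3 go.py .5206 -.2120 .009 -3.75
```

```text
at [ 0.5193 -0.2121  0.1367] jaw -3.07 F [-1.   0.5 -1.4] T [-0.05  0.02  0.05] op 1.002 t 8.65
turn [ 0.012 -0.002  0.003] shift [127.7   1.6   0.2]
```

Emit:
servo_tool:
  targets:
    - [0.012,-0.002,0.003,30,1.5,0,1]
    - [0.012,-0.002,0.003,65,1.5,0,1]
    - [0.012,-0.002,0.003,95,1.5,0,1]
    - [0.012,-0.002,0.003,115,1.5,0,1]
    - [0.012,-0.002,0.003,124,1.5,0,1]
    - [0.012,-0.002,0.003,127,1.5,0,1]
    - [0.012,-0.002,0.003,127,1.5,0,1]
    - [0.012,-0.002,0.003,127,1.5,0,1]

```text
time_s: 9.65
eef_pos: [0.5211, -0.2121, 0.0106]
eef_rot: [0.484, 0.516, 0.483, -0.516]
wrist_force: [-0.3, 0.6, 0.0]
opening: 1.002
```

```bash
python3 - <<'E'
from h import *
r=cam("wrist");cv2.imwrite("pics/k.png",r[0])
E
python3 go.py .5206 -.2120 .009 -3.75
```

```text
at [ 0.521  -0.2121  0.0106] jaw -3.75 F [-0.4 -0.  -0.2] T [ 0.   -0.04  0.  ] op 0.999 t 9.7
turn [-0.     0.    -0.002] shift [ 1.6 -0.4 -0.1]
```

View pics/k.png

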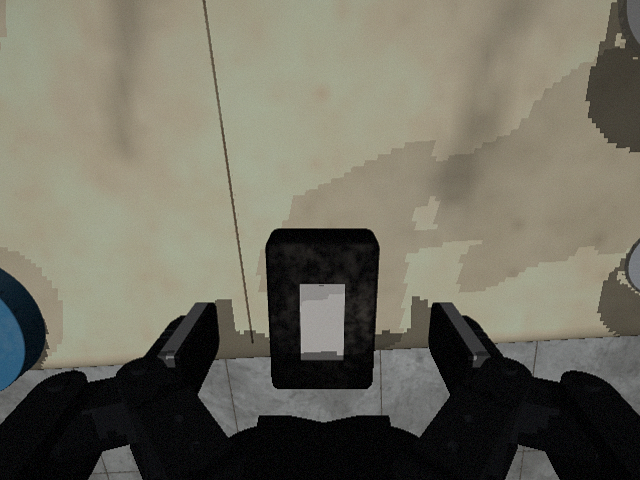

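The block sits squarely between the open fingers, centre near (322,310). I'll lower slightly, close, then lift.

Emit:
servo_tool:
  targets:
    - [0,0,0,1.5,0,0,0.5]
    - [0,0,0,1.5,0,0,-1]
    - [0,0,0,1.5,0,0,-1]
    - [0,0,0,1.5,0,0,-1]
    - [0,0,0,1.5,0,0,-1]
    - [0,0,0,1.5,0,0,-1]
    - [0,0,0,1.5,0,0,-1]
    - [0,0,0,1.5,0,0,-1]

```text
time_s: 10.7
eef_pos: [0.5215, -0.2125, 0.0095]
eef_rot: [0.484, 0.516, 0.483, -0.516]
wrist_force: [0.4, -0.5, 5.8]
opening: 0.505
```

```bash
python3 go.py .53 .142 .10 8.3
```

```text
at [ 0.5215 -0.2125  0.0095] jaw -3.75 F [ 0.4 -0.5  5.8] T [-0.02  0.03 -0.  ] op 0.505 t 10.7
turn [-0.21   0.001 -0.002] shift [ -90.8  -14.5 -354.2]
```

Emit:
servo_tool:
  targets:
    - [0,0,0,-20,0,0,-1]
    - [0,0,0,-60,0,0,-1]
    - [0,0,0,-100,0,0,-1]
    - [-0.03,0,0,-110,0,-30,-1]
    - [-0.06,0,0,-110,-2,-75,-1]
    - [-0.09,0,0,-110,-5,-125,-1]
    - [-0.12,0,0,-110,-8,-175,-1]
    - [-0.15,0,0,-110,-11,-225,-1]

```text
time_s: 11.7
eef_pos: [0.5247, 0.0144, 0.1202]
eef_rot: [0.522, 0.479, 0.52, -0.478]
wrist_force: [0.9, -0.0, -0.6]
opening: 0.506
```

```bash
python3 go.py .520 .143 .105 8.4
```

```text
at [0.5247 0.0144 0.1202] jaw 4.89 F [ 0.9 -0.  -0.6] T [-0.03  0.05 -0.  ] op 0.506 t 11.7
turn [-0.061  0.001 -0.003] shift [  15.1    6.3 -128.5]
```

Emit:
servo_tool:
  targets:
    - [-0.02,0,0,0,1,-30,-1]
    - [-0.04,0,0,0,2,-70,-1]
    - [-0.061,0,0,0,4,-105,-1]
    - [-0.061,0,-0.003,0,6,-128,-1]
    - [-0.061,0,-0.003,10,6,-128,-1]
    - [-0.061,0,-0.003,20,6,-128,-1]
    - [-0.061,0,-0.003,30,6,-128,-1]
    - [-0.061,0,-0.003,30,6,-128,-1]

```text
time_s: 12.7
eef_pos: [0.5189, 0.1416, 0.0887]
eef_rot: [0.535, 0.461, 0.535, -0.463]
wrist_force: [-0.1, 0.5, -0.1]
opening: 0.508
```

```bash
python3 - <<'E'
from h import *
import pickle
r=cam("wrist");pickle.dump(r,open("w4.pkl","wb"));cv2.imwrite("pics/l.png",r[0])
r=cam("scene");cv2.imwrite("pics/l2.png",cv2.resize(r[0][140:300,200:380],None,fx=4,fy=3.7,interpolation=cv2.INTER_CUBIC))
E
python3 go.py .520 .143 .09 8.4
```

```text
at [0.5198 0.1419 0.0899] jaw 8.33 F [ 0.1  0.1 -1. ] T [-0.02 -0.04  0.03] op 0.508 t 12.8
turn [-0.001  0.001  0.001] shift [-0.1  0.3 -1.1]
```

View pics/l.png

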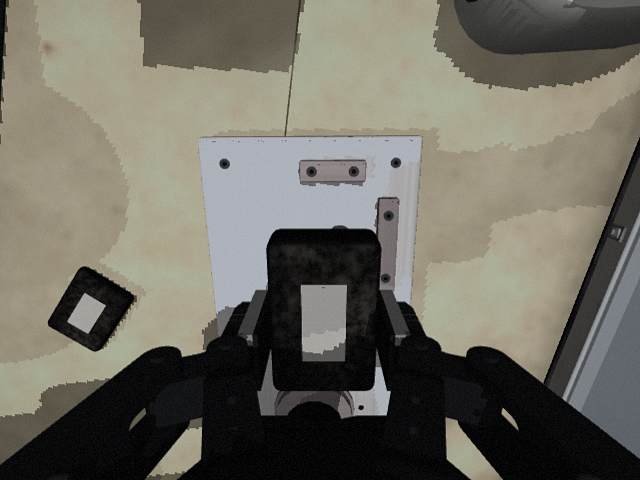

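View pics/l2.png

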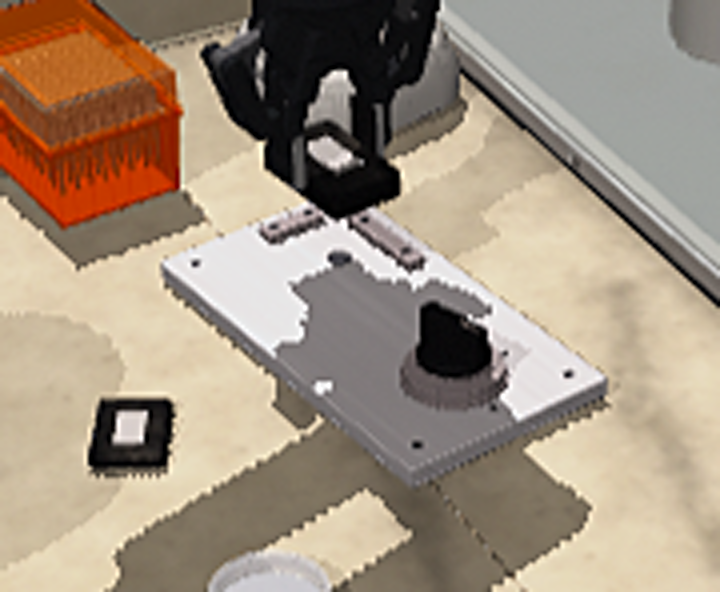

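Wrist view: the block is held level over the plate, the short stop is at (333,172), and the long stop at (388,240) is partly hidden behind a finger. I'll zoom in to locate the stop faces.

```bash
python3 - <<'E'
import pickle,cv2
r=pickle.load(open("w4.pkl","rb"))
cv2.imwrite("pics/m.png",cv2.resize(r[0][125:300,195:430],None,fx=3.4,fy=3.4,interpolation=cv2.INTER_CUBIC))
E
```

View pics/m.png

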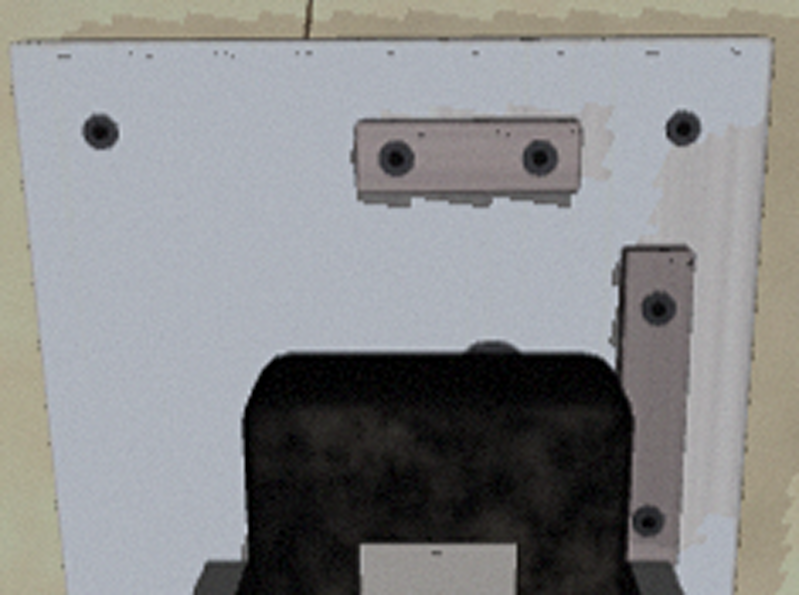

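```bash
python3 - <<'E'
from fit import *
import pickle
im,K,Rw,C=pickle.load(open("w4.pkl","rb"))
z=lambda u,v:(195+u/3.4-.35,125+v/3.4-.35)
S=onplane([z(358,190),z(580,190)],.023,K,Rw,C);L=onplane([z(624,248),z(629,560)],.023,K,Rw,C);E=onplane([z(12,43),z(772,38)],.016,K,Rw,C)
a=lambda P:np.degrees(np.arctan2(*(P[1]-P[0])[[1,0]]))
print(S.round(4),L.round(4),E.round(4));print("yaw",a(S),a(L)+90,a(E),np.linalg.norm(E[1]-E[0]),np.linalg.norm(S[1]-S[0]))
for yaw in(8.0,8.4):
    y=np.radians(yaw);ex=np.array([np.cos(y),np.sin(y)]);ey=np.array([-ex[1],ex[0]])
    lx=(L[:,:2]@ex).mean();sy=(S[:,:2]@ey).mean();Ey=(E[:,:2]@ey).mean();Ex=(E[:,:2]@ex).mean()
    o=ctrl.get_obs()
    p=o["eef_pos"][:2]
    print(yaw,"seat via stops",ex*(lx-.0225)+ey*(sy-.035),"via plate edge",ex*(Ex+.0175)+ey*(Ey-.06))
    print("  tcp to seat dx,dy mm",(lx-.0225-p@ex)*1e3,(sy-.035-p@ey)*1e3)
# block label centre & block top from wrist, top height unknown ~ TCP+.0125
tz=o["eef_pos"][2]+.0115
g=np.zeros(im.shape[:2],np.uint8);g[275:370,290:360]=im[275:370,290:360].min(2)>100
c=max(cv2.findContours(g,0,2)[0],key=cv2.contourArea);W=(onplane(c[:,0],tz,K,Rw,C)[:,:2]*1e3).astype(np.float32)
print("label",cv2.minAreaRect(W),o["eef_pos"])
E
```

```text
[[0.4989 0.1849 0.023 ]
 [0.5359 0.1904 0.023 ]] [[0.5451 0.1817 0.023 ]
 [0.5571 0.1244 0.023 ]] [[0.4378 0.1999 0.016 ]
 [0.5641 0.2192 0.016 ]]
yaw 8.350283282245467 11.816032626618679 8.69481636354426 0.1277826113486298 0.03740195632770189
8.0 seat via stops [0.52824167 0.15383719] via plate edge [0.52664218 0.15257945]
  tcp to seat dx,dy mm 9.997558052960986 10.650266137357658
8.4 seat via stops [0.52820782 0.1538741 ] via plate edge [0.52703935 0.15276012]
  tcp to seat dx,dy mm 10.043565978496204 10.621670917376328
label ((518.8778686523438, 142.54103088378906), (17.830625534057617, 31.408206939697266), 8.40053939819336) [0.51982364 0.14189918 0.08987483]
```

Seat estimates agree within about 1.5 mm at (0.5275, 0.153), yaw about 8.4°. The held block is about 9–10 mm clear of both stops. I'll descend to about 2 mm above the plate.

Emit:
servo_tool:
  targets:
    - [-0.002,0.001,0.001,12,4,-4,-1]
    - [-0.002,0.001,0.001,26,4,-4,-1]
    - [-0.002,0.001,0.001,40,4,-4,-1]
    - [-0.002,0.001,0.001,52,4,-4,-1]
    - [-0.002,0.001,0.001,58,4,-4,-1]
    - [-0.002,0.001,0.001,61,4,-4,-1]
    - [-0.002,0.001,0.001,62,4,-4,-1]
    - [-0.002,0.001,0.001,62,4,-4,-1]

```text
time_s: 13.8
eef_pos: [0.5235, 0.1464, 0.0283]
eef_rot: [0.536, 0.462, 0.535, -0.462]
wrist_force: [-0.2, 0.3, -0.4]
opening: 0.506
```

```bash
python3 go.py .5275 .153 .0255 8.4
```

```text
at [0.5235 0.1464 0.0283] jaw 8.44 F [-0.2  0.3 -0.4] T [-0.02 -0.01 -0.04] op 0.506 t 13.8
turn [ 0.001  0.    -0.001] shift [ 2.8  4.9 -6. ]
```

Emit:
servo_tool:
  targets:
    - [0,0,0,0.5,0,0,-1]
    - [0,0,0,1,0,0,-1]
    - [0,0,0,1.5,0,0,-1]
    - [0,0,0,2,0,0,-1]
    - [0,0,0,2.5,0,0,-1]
    - [0,0,0,3,0,0,-1]
    - [0,0,0,3,0,0,-1]
    - [0,0,0,3,0,0,-1]

```text
time_s: 14.8
eef_pos: [0.5235, 0.1464, 0.0255]
eef_rot: [0.536, 0.462, 0.535, -0.462]
wrist_force: [-1.9, -1.4, 5.1]
opening: 0.512
```

```bash
python3 go.py .5275 .153 .0255 8.4;python3 - <<'E'
from h import *
r=cam("wrist");cv2.imwrite("pics/n.png",r[0])
r=cam("side");cv2.imwrite("pics/n2.png",cv2.resize(r[0][180:280,270:390],None,fx=6,fy=6,interpolation=cv2.INTER_CUBIC))
E
```

```text
at [0.5235 0.1464 0.0255] jaw 8.45 F [-1.9 -1.4  5.1] T [-0.1   0.42 -0.03] op 0.512 t 14.8
turn [ 0.001  0.    -0.001] shift [ 0.   4.9 -6. ]
```

View pics/n.png

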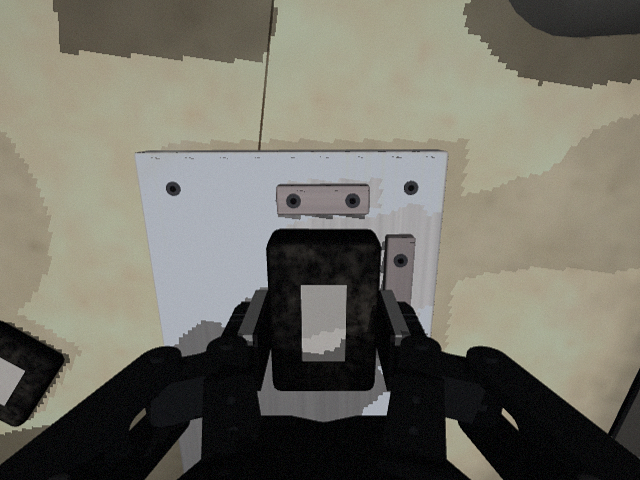

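View pics/n2.png

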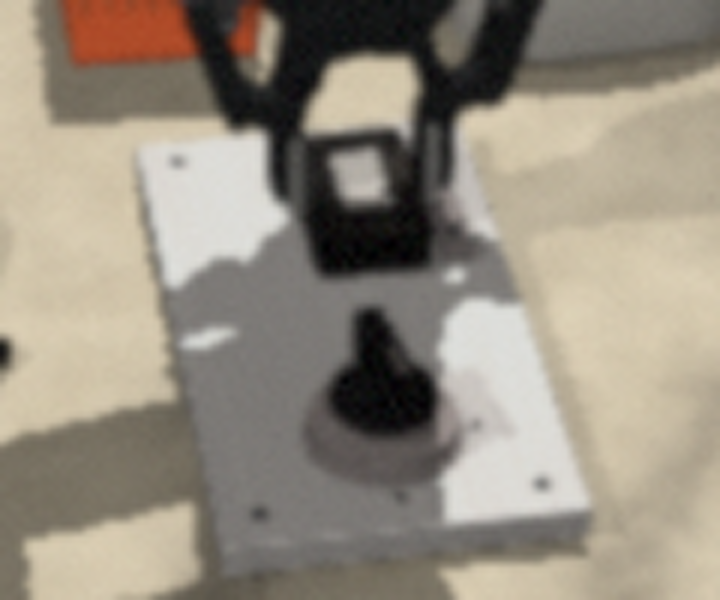

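The block lies on the plate with a 5 N contact force, about 5 mm from both stops. I'll creep toward the short stop (tool -z) first, with the down-force eased.

Emit:
servo_tool:
  targets:
    - [0,0,0,-0.2,0,0,-1]
    - [0,0,0,-0.2,0,-1,-1]
    - [0,0,0,-0.2,0,-2,-1]
    - [0,0,0,-0.2,0,-3,-1]
    - [0,0,0,-0.2,0,-4,-1]
    - [0,0,0,-0.2,0,-4.5,-1]
    - [0,0,0,-0.2,0,-5,-1]
    - [0,0,0,-0.2,0,-5,-1]

```text
time_s: 15.9
eef_pos: [0.5227, 0.1513, 0.0257]
eef_rot: [0.536, 0.462, 0.535, -0.462]
wrist_force: [0.4, -0.1, -0.5]
opening: 0.507
```

```bash
cat > st.py <<'E'
from h import *
o=ctrl.get_obs();R=rot(o["eef_rot"]);y=np.radians(8.4);N=np.array([[np.cos(y),np.sin(y),0],[-np.sin(y),np.cos(y),0],[0,0,1]])
print("pos",o["eef_pos"].round(4),"jaw",np.degrees(np.arctan2(R[1,1],R[0,1])).round(2),"F nest",(N@o["wrist_force"]).round(1),"T nest",(N@o["torque"]).round(2),"tcp in nest rel seat",(N@(o["eef_pos"]-[.5275,.153,0])*1e3).round(1),"tilt",R[:2,0].round(4),"op",round(o["opening"],3))
E
python3 st.py
```

```text
pos [0.5227 0.1513 0.0257] jaw 8.45 F nest [ 0.4 -0.2 -0.5] T nest [ 0.09 -0.    0.  ] tcp in nest rel seat [-5.  -0.9 25.7] tilt [ 0.0009 -0.0003] op 0.507
```

Emit:
servo_tool:
  targets:
    - [0,0,0,0.1,0,-0.4,-1]
    - [0,0,0,0.1,0,-0.8,-1]
    - [0,0,0,0.1,0,-1.2,-1]
    - [0,0,0,0.1,0,-1.6,-1]
    - [0,0,0,0.1,0,-2,-1]
    - [0,0,0,0.1,0,-2.4,-1]
    - [0,0,0,0.1,0,-2.4,-1]
    - [0,0,0,0.1,0,-2.4,-1]

```text
time_s: 16.9
eef_pos: [0.5225, 0.1531, 0.0257]
eef_rot: [0.536, 0.462, 0.535, -0.462]
wrist_force: [-0.6, -4.6, 0.4]
opening: 0.507
```

```bash
python3 st.py
```

```text
pos [0.5225 0.1531 0.0257] jaw 8.46 F nest [-1.3 -4.5  0.4] T nest [-0.86  0.09  0.09] tcp in nest rel seat [-4.9  0.8 25.7] tilt [ 0.001  -0.0014] op 0.507
```

The short stop is touched, with 4.5 N. Now toward the long stop (tool +y), keeping a light y push.

Emit:
servo_tool:
  targets:
    - [0,0,0,0,0.8,-0.3,-1]
    - [0,0,0,0,1.6,-0.3,-1]
    - [0,0,0,0,2.4,-0.3,-1]
    - [0,0,0,0,3.2,-0.3,-1]
    - [0,0,0,0,3.8,-0.3,-1]
    - [0,0,0,0,4.3,-0.3,-1]
    - [0,0,0,0,4.8,-0.3,-1]
    - [0,0,0,0,4.8,-0.3,-1]

```text
time_s: 17.9
eef_pos: [0.5264, 0.1536, 0.0256]
eef_rot: [0.536, 0.461, 0.535, -0.463]
wrist_force: [-3.6, -6.4, 3.1]
opening: 0.503
```

```bash
python3 st.py
```

```text
pos [0.5264 0.1536 0.0256] jaw 8.49 F nest [-4.5 -5.8  3.1] T nest [-0.87  0.7   0.21] tcp in nest rel seat [-1.   0.7 25.6] tilt [-0.0011 -0.0023] op 0.503
```

Emit:
servo_tool:
  targets:
    - [0,0,0,0,0.7,-0.5,-1]
    - [0,0,0,0,1.0,-0.7,-1]
    - [0,0,0,0,1.3,-0.8,-1]
    - [0,0,0,0,1.5,-0.9,-1]
    - [0,0,0,0,1.5,-1,-1]
    - [0,0,0,0,1.5,-1,-1]
    - [0,0,0,0,1.5,-1,-1]
    - [0,0,0,0,1.5,-1,-1]

```text
time_s: 18.9
eef_pos: [0.5265, 0.1537, 0.0257]
eef_rot: [0.536, 0.459, 0.536, -0.464]
wrist_force: [-6.4, -8.8, 5.5]
opening: 0.509
```

```bash
python3 st.py; python3 - <<'E'
from h import *
import pickle
r=cam("wrist");pickle.dump(r,open("w5.pkl","wb"));cv2.imwrite("pics/o.png",cv2.resize(r[0][130:410,120:460],None,fx=2.3,fy=2.1,interpolation=cv2.INTER_CUBIC))
E
```

```text
pos [0.5265 0.1537 0.0257] jaw 8.53 F nest [-7.7 -7.8  5.5] T nest [-1.22  1.08  0.22] tcp in nest rel seat [-0.8  0.8 25.7] tilt [-0.004  -0.0044] op 0.509
```

View pics/o.png

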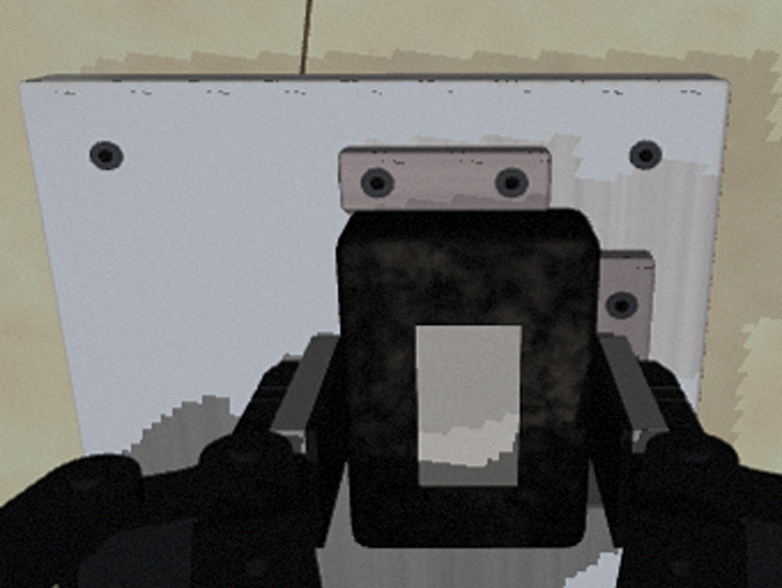

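The block touches both stops in the picture, with no visible gap: short stop at (445,205), long stop at (600,290). The +0.22 N·m moment suggests it is yawed slightly clockwise, and the tool tilts by about 0.3°. I'll correct both while pushing a bit harder.

```bash
python3 go.py .5265 .1537 .0257 9
```

```text
at [0.5265 0.1536 0.0256] jaw 8.53 F [-6.  -9.4  6.8] T [-1.41  0.93  0.23] op 0.509 t 18.95
turn [-0.008  0.004  0.005] shift [-0.1 -0.  -0.1]
```

Emit:
servo_tool:
  targets:
    - [-0.002,0.002,0.002,0,1,-0.9,-1]
    - [-0.004,0.004,0.005,0,1.2,-1,-1]
    - [-0.006,0.006,0.007,0,1.5,-1.2,-1]
    - [-0.008,0.006,0.007,0,1.5,-1.2,-1]
    - [-0.008,0.006,0.007,0,1.5,-1.2,-1]
    - [-0.008,0.006,0.007,0,1.5,-1.2,-1]
    - [-0.008,0.006,0.007,0,1.5,-1.2,-1]
    - [-0.008,0.006,0.007,0,1.5,-1.2,-1]

```text
time_s: 19.95
eef_pos: [0.5268, 0.1537, 0.0256]
eef_rot: [0.537, 0.459, 0.538, -0.459]
wrist_force: [-5.1, -9.9, 4.3]
opening: 0.508
```

```bash
python3 st.py
```

```text
pos [0.5268 0.1537 0.0256] jaw 8.96 F nest [-6.5 -9.   4.3] T nest [-1.48  1.01 -0.31] tcp in nest rel seat [-0.6  0.8 25.6] tilt [-0.0007  0.0005] op 0.508
```

Emit:
servo_tool:
  targets:
    - [0.002,0.001,0.001,0,1.5,-1.2,-1]
    - [0.004,0.002,0.002,0,2,-1.4,-1]
    - [0.004,0.003,0.004,0,2.3,-1.5,-1]
    - [0.004,0.003,0.004,0,2.5,-1.5,-1]
    - [0.004,0.003,0.004,0,2.5,-1.5,-1]
    - [0.004,0.003,0.004,0,2.5,-1.5,-1]
    - [0.004,0.003,0.004,0,2.5,-1.5,-1]
    - [0.004,0.003,0.004,0,2.5,-1.5,-1]

```text
time_s: 20.95
eef_pos: [0.5268, 0.1538, 0.0256]
eef_rot: [0.536, 0.46, 0.538, -0.461]
wrist_force: [-9.3, -12.3, 11.0]
opening: 0.507
```

```bash
python3 st.py; python3 - <<'E'
from h import *
r=cam("wrist");cv2.imwrite("pics/p.png",cv2.resize(r[0][190:340,240:420],None,fx=4.4,fy=4,interpolation=cv2.INTER_CUBIC))
r=cam("scene");cv2.imwrite("pics/p2.png",cv2.resize(r[0][140:290,210:370],None,fx=5,fy=4,interpolation=cv2.INTER_CUBIC))
r=cam("side");cv2.imwrite("pics/p3.png",r[0])
E
```

```text
pos [0.5268 0.1538 0.0256] jaw 8.78 F nest [-11.  -10.8  11. ] T nest [-1.77  1.93  0.12] tcp in nest rel seat [-0.5  0.9 25.6] tilt [-0.0027  0.0008] op 0.507
```

View pics/p.png

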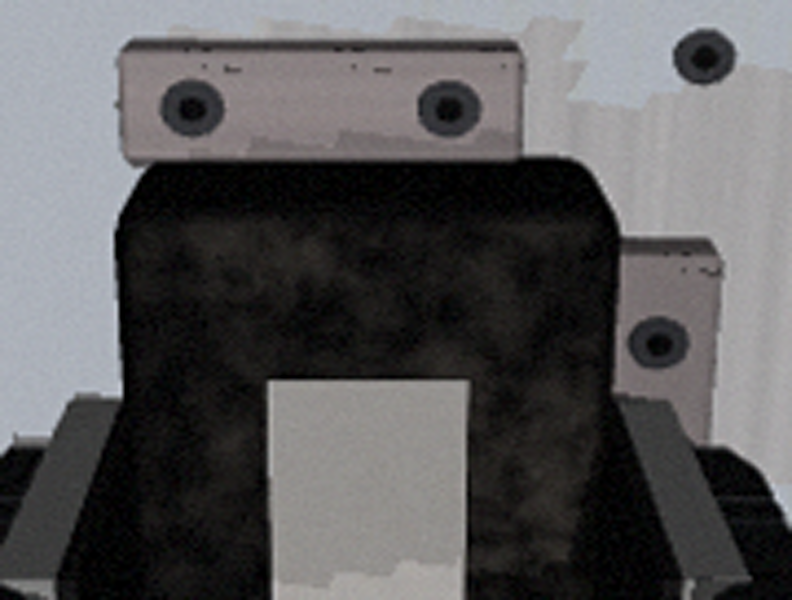

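View pics/p2.png

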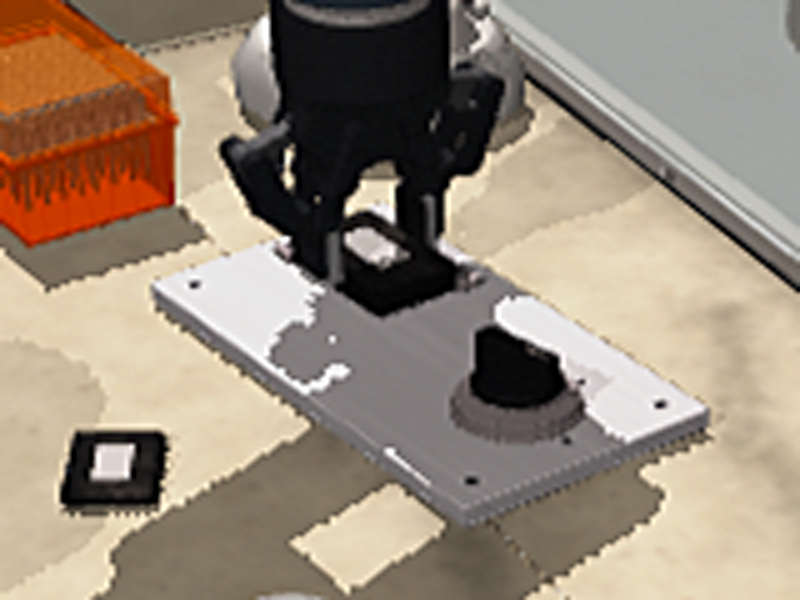

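View pics/p3.png

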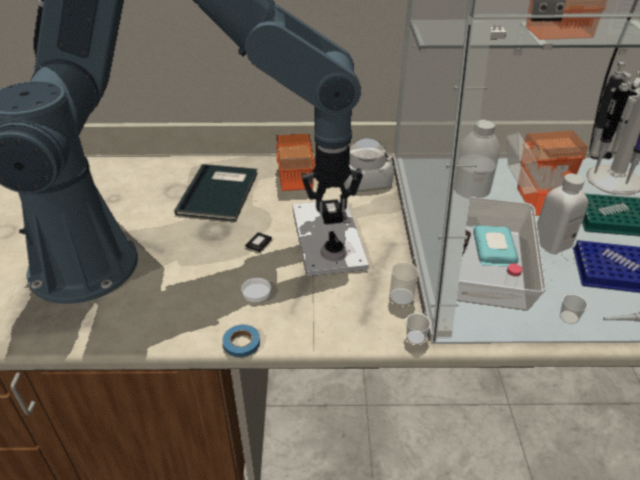

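Both contacts hold in the wrist view and the bystanders are where they were. But the downward load has crept to 11 N, which takes up part of the push. I'll ease it while pushing.

Emit:
servo_tool:
  targets:
    - [0,0.001,0.001,-0.5,2,-1.4,-1]
    - [0,0.002,0.002,-0.9,2.5,-1.7,-1]
    - [0,0.003,0.003,-1,2.8,-2,-1]
    - [0,0.003,0.003,-1,3,-2,-1]
    - [0,0.003,0.003,-1,3,-2,-1]
    - [0,0.003,0.003,-1,3,-2,-1]
    - [0,0.003,0.003,-1,3,-2,-1]
    - [0,0.003,0.003,-1,3,-2,-1]

```text
time_s: 22.1
eef_pos: [0.5269, 0.1538, 0.0257]
eef_rot: [0.535, 0.459, 0.539, -0.462]
wrist_force: [-8.4, -13.9, 4.7]
opening: 0.504
```

```bash
python3 st.py
```

```text
pos [0.5269 0.1538 0.0257] jaw 8.8 F nest [-10.3 -12.6   4.7] T nest [-2.2   1.62 -0.06] tcp in nest rel seat [-0.5  0.9 25.7] tilt [-0.0066  0.0002] op 0.504
```

```bash
python3 go.py .5269 .1538 .0257 8.75
```

```text
at [0.5269 0.1538 0.0257] jaw 8.8 F [ -8.4 -13.9   4.7] T [-2.41  1.28 -0.06] op 0.504 t 22.1
turn [ 0.001 -0.001  0.006] shift [-0.  0.  0.]
```

Emit:
servo_tool:
  targets:
    - [0,0.002,0.006,-0.5,2.5,-1.8,-1]
    - [0,0.003,0.009,-0.8,2.8,-2,-1]
    - [0,0.003,0.012,-0.8,3,-2,-1]
    - [0,0.003,0.014,-0.8,3,-2,-1]
    - [0,0.003,0.014,-0.8,3,-2,-1]
    - [0,0.003,0.014,-0.8,3,-2,-1]
    - [0,0.003,0.014,-0.8,3,-2,-1]
    - [0,0.003,0.014,-0.8,3,-2,-1]

```text
time_s: 23.1
eef_pos: [0.5269, 0.1538, 0.0256]
eef_rot: [0.537, 0.461, 0.537, -0.46]
wrist_force: [-7.1, -14.4, 5.1]
opening: 0.505
```

```bash
python3 st.py
```

```text
pos [0.5269 0.1538 0.0256] jaw 8.81 F nest [ -9.1 -13.2   5.1] T nest [-2.23  1.75 -0.12] tcp in nest rel seat [-0.5  0.9 25.6] tilt [0.0003 0.0013] op 0.505
```

Emit:
servo_tool:
  targets:
    - [0,0.002,0.008,-0.8,3,-2,-1]
    - [0,0.002,0.009,-1,3.5,-2,-1]
    - [0,0.002,0.011,-1.2,4,-2,-1]
    - [0.001,0.002,0.012,-1.3,4.5,-2,-1]
    - [0.001,0.002,0.012,-1.3,4.5,-2,-1]
    - [0.001,0.002,0.012,-1.3,4.5,-2,-1]
    - [0.001,0.002,0.012,-1.3,4.5,-2,-1]
    - [0.001,0.002,0.012,-1.3,4.5,-2,-1]

```text
time_s: 24.1
eef_pos: [0.5269, 0.1538, 0.0255]
eef_rot: [0.537, 0.461, 0.536, -0.46]
wrist_force: [-11.4, -16.1, 7.5]
opening: 0.503
```

```bash
python3 st.py; python3 - <<'E'
from h import *
r=cam("wrist");cv2.imwrite("pics/q.png",cv2.resize(r[0][190:400,200:440],None,fx=3.3,fy=2.8,interpolation=cv2.INTER_CUBIC))
E
python3 st.py
```

```text
pos [0.5269 0.1538 0.0255] jaw 8.78 F nest [-13.6 -14.3   7.5] T nest [-2.34  2.39 -0.09] tcp in nest rel seat [-0.5  0.9 25.5] tilt [0.0021 0.0006] op 0.503
pos [0.5268 0.1538 0.0255] jaw 8.78 F nest [-13.7 -13.6   7.8] T nest [-2.33  2.51 -0.08] tcp in nest rel seat [-0.5  0.9 25.5] tilt [0.0021 0.0005] op 0.505
```

View pics/q.png

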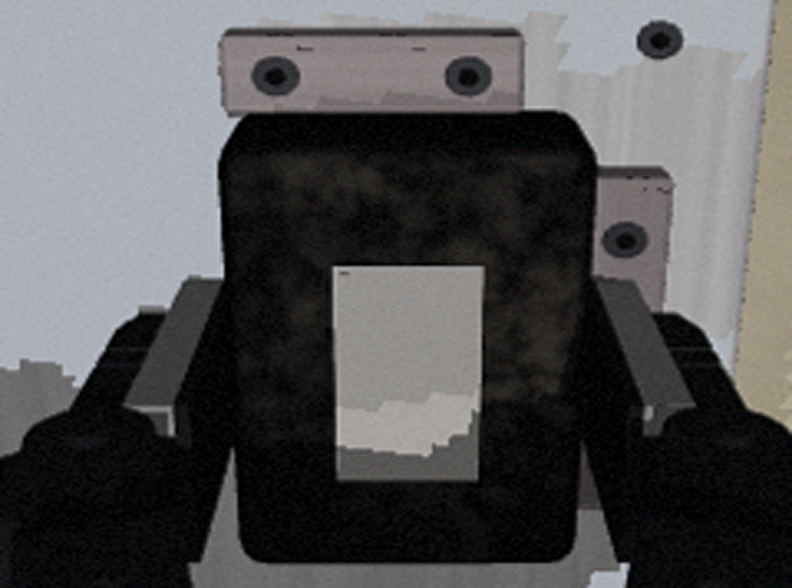

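Pushes are 13.7 N and 13.6 N with the tool level, but the down-load is 7.8 N. One more easing step.

Emit:
servo_tool:
  targets:
    - [0,0.002,0.009,-1.5,4.2,-2,-1]
    - [0,0.002,0.009,-1.8,4.5,-2,-1]
    - [0,0.002,0.009,-2,4.5,-2.1,-1]
    - [0,0.002,0.009,-2,4.5,-2.1,-1]
    - [0,0.002,0.009,-2,4.5,-2.1,-1]
    - [0,0.002,0.009,-2,4.5,-2.1,-1]
    - [0,0.002,0.009,-2,4.5,-2.1,-1]
    - [0,0.002,0.009,-2,4.5,-2.1,-1]

```text
time_s: 25.15
eef_pos: [0.5269, 0.1538, 0.0256]
eef_rot: [0.537, 0.46, 0.536, -0.46]
wrist_force: [-8.5, -15.4, 1.2]
opening: 0.506
```

```bash
python3 st.py; python3 - <<'E'
from h import *
r=cam("wrist");cv2.imwrite("pics/r.png",cv2.resize(r[0][190:400,200:440],None,fx=3.3,fy=2.8,interpolation=cv2.INTER_CUBIC))
r=cam("side");cv2.imwrite("pics/r3.png",cv2.resize(r[0][180:280,270:390],None,fx=6,fy=6,interpolation=cv2.INTER_CUBIC))
E
python3 st.py
```

```text
pos [0.5269 0.1538 0.0256] jaw 8.79 F nest [-10.6 -14.    1.2] T nest [-2.39  2.   -0.09] tcp in nest rel seat [-0.5  0.9 25.6] tilt [ 0.0012 -0.0007] op 0.506
pos [0.5269 0.1538 0.0256] jaw 8.8 F nest [-11.1 -14.5   2.1] T nest [-2.38  2.01 -0.12] tcp in nest rel seat [-0.5  0.9 25.6] tilt [ 0.0012 -0.0007] op 0.506
```

View pics/r.png

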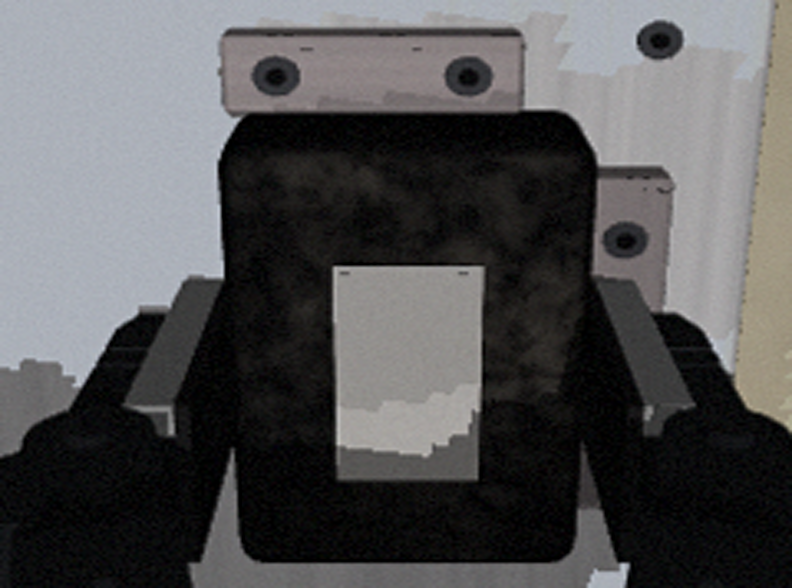

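View pics/r3.png

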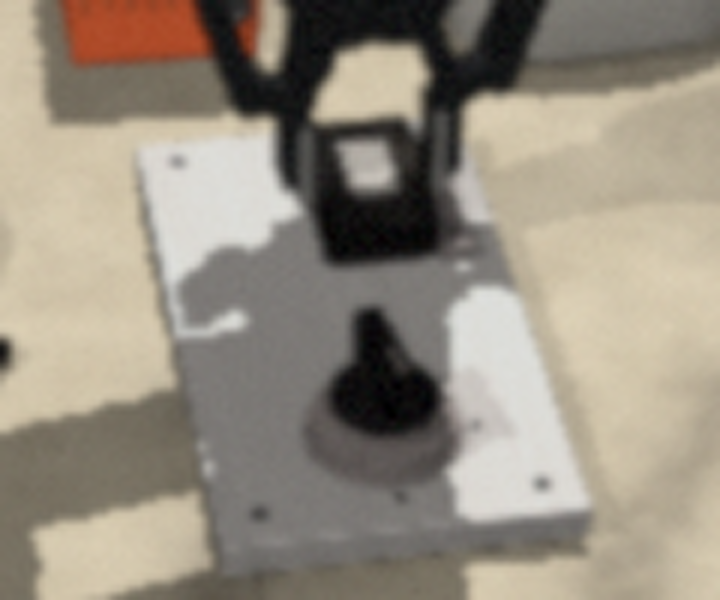

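The block sits flat and in contact with both stops, with pushes of 11 N and 14 N and a down-load of about 2 N. Handing in.

```bash
python3 -c "
from bench import ctrl
print(ctrl.hand_in())"; python3 st.py
```

```text
the job is handed in; nothing more can be done
None
the job is handed in; nothing more can be done
```

The lift pin is down and the thick block is held against both stops. I handed in at about 25 s of the 72 s, with the gripper still pushing.

- **Knob:** I pushed it down about 6 mm to its stop and turned it clockwise. It went about 82°, a little more than the 80° of travel because of give in the grip, and ended at 0.8 N·m against the end stop. After I let go, the pictures showed the bar turned and the pin flush with the plate.
- **Block:** I gripped it across its 44 mm width, laid it flat on the plate and slid it to the short stop, then to the long stop. I then trimmed the yaw and tilt using the force readings.
- **Last readings before hand-in:** The push was about 11 N on the long stop and 14 N on the short stop, with about 2 N downwards. The leftover twist was about -0.1 N·m and the tilt under 0.1°. The wrist view showed no gap at either stop.
- **Bystanders:** In the last wide side-camera picture (about 4 s before hand-in) they were where they started.

**Disagreements:** The held position is about 0.5–0.9 mm off the camera's seat estimate, which is within the 2 mm calibration. The final yaw was 8.8°, against 8.4–8.7° from the closest pictures; I trusted the near-zero twist over the pictures. One yaw reading from the half-hidden long stop gave 11.8°, and I discarded it.

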